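# Set the glue station to standby and hang up the gun

### The arm

A 6-joint arm with a two-finger parallel gripper is mounted at the origin on the work surface. World frame = base frame: x ahead of the robot, y to its left, z up, the work surface at z = 0. Lengths are in mm, angles in degrees, forces in N, time in s.
With the tool pointing down it reaches from about 325 to 925 mm from the base axis. Payload 3.1 kg.
Tool frame: the origin (TCP) lies at the very end of the fingers, on their centre line; the grasp point (between the pads) lies grasp_offset behind it (grasp_offset is the distance from the TCP to the grasp point, in mm); z points along the fingers, y is the line along which they close (so a half turn about z gives the same grasp; the last joint's range is limited). The gripper opens to 85 mm and grips with 20 to 120 N. Pads are 22 mm wide; open, the fingers measure 114 mm over their backs; the gripper's body (76 mm by 85 mm) begins 54 mm behind the grasp point. The pads swing forward as they close: fully open they stand 13 mm farther back than shut.
Start: joints at [-79.252, 12.427, 92.441, -0, 75.132, -6.429], TCP at [184.602, -597.128, 231.3] pointing down, gripper open.
Joint ranges: [-157.48, 157.48], [-44.54, 120.13], [17.64, 146.25], [-64.5, 244.5], [7.68, 150.69], [-147.95, 147.95]. Speed limits (degrees/s): [159.86, 159.86, 180, 180, 180, 180].

### API

Orientations are given as [roll, pitch, yaw] about the fixed x, y, z axes, in that order (R = Rz(yaw) Ry(pitch) Rx(roll)).
In Python, from station import * gives the robot as it stands. Calls block until the motion is done:
- goto(position, orientation): joint-space move of the TCP to a pose.
- move_l(position, attitude=None, speed=150): straight line of the TCP; attitude=None keeps the orientation; speed is the mean speed in mm/s.
- move_j(angles): joint-space move.
- grip(opening, squeeze=None): finger opening in mm; squeeze is the grip in N (None keeps the last); returns when the fingers have stopped.
- wait(seconds).
- solve_ik(position, orientation): joint angles nearest the present ones, or None.
- get_obs(): the state.
- get_image(name): name is "side" or "top" or "wrist"; returns the picture (384x512x3 uint8, red, green, blue); there is no depth.
- get_calibration(name): a dict with "fx", "fy", "cx", "cy" (pixels), "R" (3x3) and "t" (3): a world point X has camera coordinates R X + t; the wrist camera has in their place "mount" (4x4, takes a point from camera to tool coordinates, whose origin is the TCP and whose axes are the flange's). Camera axes: x right, y down, z forward; pixel columns grow to the right and rows downward; lengths in mm; the calibration is good to about 2 mm. The wrist camera is an equidistant fisheye: a pixel r from the principal point sees the ray r / f radians off the axis. A picture is of the moment at which its call begins: read the wrist's pose just before it. get_calibration takes no time and is no camera call.
A pose or a line that the arm cannot do raises Unreachable and nothing moves.
- sign_off(): hands the job in; it is judged then, once.
Trained networks look in the newest picture that a camera, given by its name, has taken for a name from the list of things; names that differ only in an ending like _2 or _b are one class to them, and where a whole thing is asked for, a point or a joint stands for the part that bears it (a point fixed in the world has none). Each returns a list of dicts, best first, with "score" (0 to 1); they miss things now and then, are a little off and sometimes report something else, mostly with a low value. They report only what shows in the picture. A call takes as long as a camera call.
- spot_in(name, camera): "extent" ([centre column, centre row, width, height] in pixels, round what is visible of it).
- regions_of(name, camera): "region" (384x512 bool, what is visible of it) and "extent" ([centre column, centre row, width, height] in pixels, round what is visible of it).
The state is a dict: "t": time; "joint_pos": joint angles; "qvel": joint speeds; "effort": joint torques, N m; "tcp_pos": TCP position; "ee_rot": TCP orientation; "wrist_force": force on the tool from outside, world axes, zero at the start; "moment": the same for the moment, N m; "grip_width": finger opening in mm; "grip_force": force on a finger pad.
Only numpy, scipy, OpenCV 4.12 (cv2) and the standard library are available. Lean on these libraries where they do the work, as an engineer would, in place of code of your own. Each camera call takes 0.05 s, during which the arm holds its last target. There are 200 camera calls.

### The job

Gluing is over for now: turn the selector on the yellow glue-gun base until it clicks in at the green mark, without letting it run on to the red one. Then hang the yellow glue gun on the yellow-tipped peg of the low pale green pegboard by passing the peg through the closed opening in its handle, and let go so that it hangs at rest by its barrel. Leave everything else on the counter where it is.

Things in the scene. Friction and masses are not known exactly. Their poses are not given: they have to be found in the camera images.
- station: Yellow glue-gun base, black top plate, fixed, 156 x 176 x 55 mm high; origin under its centre, -x its front. Selector in the middle of the top. Four 18 mm dots on the top, 53 mm from the axis: blue, white, green, red clockwise from above, 0.6 rad apart; counter-clockwise from the base's +x they lie at pi+0.9 (blue), pi+0.3 (white), pi-0.3 (green), pi-0.9 (red).
- selector (a joint): Selector angle, rad, growing clockwise seen from above: pointer at blue 0, white 0.6, green 1.2, red 1.8. Clicks into a detent at each (up to about 0.1 N m to turn it out); stops at -0.12 and 1.92. Starts at or between blue and white.
- selector_grip (a point): On the selector's vertical axis, 85 mm above the counter, in its grip bar; turns with it: x is the pointer's direction (end with white line and nib), z up. Black disc 64 mm across, 57 to 69 mm above the counter; on it a grey bar 64 mm long (x), 16 mm thick (y), top 99 mm above the counter: grip it across its thickness.
- gun: Loose yellow glue gun, 0.35 kg, upright on a black foot 100 x 60 x 28 mm; origin under its middle, x to the nozzle, z up. Barrel: x -67 to 67 mm (nozzle to 95), 36 mm thick, flat sides, z 115 to 155; grasp across it from above at x = 0 (centre of mass, z about 63). Grip behind and guard in front close a window open along y: x -25 to 39, z 28 to 115 mm.
- gun_bail (a point): Point of the gun on the underside of the barrel at x = 0, z = 115 mm in the gun's frame: the top of the handle window, which comes to rest on the peg. Axes as the gun's.
- pegboard: Low pale green pegboard panel standing on the counter at the robot's left, fixed: 20 mm thick (x), 360 mm long (y), 230 mm high; origin at the centre of its underside, its face with the two pegs looks along its -x (roughly towards world -y).
- peg_yellow: Level steel peg, yellow ball tip and root plate, fixed: 10 mm across, axis 165 mm above the counter. Origin on the axis at the pegboard's face; runs along its own -x to the ball (24 mm across) centred 135 mm out. The gun sits well 65 mm out. May be the left or right one of the pair, 140 mm apart.
- peg_black: Peg of the same size with a black ball tip, not to be used; origin and axes as the yellow one's.
- pliers: Bystander: chrome pliers, 150 mm, lying flat; origin at the pivot.
- tin: Bystander: round aluminium tin, 87 mm across, 48 mm high; origin under its centre.
- ashtray: Bystander: white ceramic ashtray with screws, 112 mm across, 28 mm high; origin under its centre.
- carton: Bystander: cardboard glue-stick carton, 60 x 140 x 40 mm high; origin under its centre.
- driver: Bystander: screwdriver, 190 mm, lying.

How it is judged (in metres and radians):
On the way, in this order (a step that is already met when the one before it is completed fails the run):
1. the selector stands at the green mark (value of joint selector between 1.06 and 1.34 rad), for 0.3 s.
2. the gun hangs on the yellow-tipped peg, the peg through its handle window (x of gun_bail in the frame of peg_yellow between -0.122 and -0.015 m and y of gun_bail in the frame of peg_yellow between -0.04 and 0.04 m and z of gun_bail in the frame of peg_yellow between -0.015 and 0.03 m and contact force between gun and peg_yellow above 1 N and angle between gun's own z axis and vertical below 0.5 rad), for 0.3 s.
At the end, for the whole second after the job is handed in: Selector within 0.14 rad of green (1.2). Gun at rest, released, its weight on the yellow-tipped peg: barrel's underside midpoint within 40 mm of the peg sideways, 15 to 122 mm out from its root, -15 to +30 mm from its axis in height; gun tilted under 0.5 rad (all of step 1 and all of step 2 and linear speed of gun below 0.03 m/s and angular speed of gun below 0.3 rad/s); the robot touches nothing.
It fails at once if the selector runs on towards red (value of joint selector above 1.6 rad).
It fails at once if a bystander is moved by more than 30 mm (distance of any of pliers, tin, ashtray, carton, driver from where it was at the start of the episode above 0.03 m).
It also fails if it takes over 51 s, if anything falls off the work surface, if the arm or the gripper's body presses on something with over 40 N, if the wrist force passes 120 N, or if a joint passes its speed limit or range.

## Working session

There is one attempt and no reset: what is moved stays moved. The work goes in short steps, each a Python script; the robot and the scene stay as the last script left them, time stands still between calls to the robot, and variables do not carry over. Pictures are saved under pics/ and viewed, at most 10 in all, crops included, and the job is handed in when it is done.

```bash
mkdir -p pics; ls
cat > h.py <<'E'
from station import *
import numpy as np, cv2
from scipy.spatial.transform import Rotation as Ro
def ray(cam,u,v):
    c=get_calibration(cam); R=np.array(c["R"]);t=np.array(c["t"])
    d=R.T@np.array([(u-c["cx"])/c["fx"],(v-c["cy"])/c["fy"],1.]); return -R.T@t,d
def atz(cam,u,v,z):
    o,d=ray(cam,u,v); return o+d*(z-o[2])/d[2]
def proj(cam,X):
    c=get_calibration(cam); p=np.array(c["R"])@np.array(X,float)+np.array(c["t"]); return np.array([c["fx"]*p[0]/p[2]+c["cx"],c["fy"]*p[1]/p[2]+c["cy"]])
E
python3 - <<'E'
from h import *
np.set_printoptions(precision=1,suppress=True)
print({k:v for k,v in get_obs().items() if k in("t","tcp_pos","ee_rot","grip_width")})
for c in("top","side"):
    im=get_image(c); cv2.imwrite(f"pics/{c}0.png",cv2.resize(im[:,:,::-1],(800,600),interpolation=cv2.INTER_CUBIC))
    k=get_calibration(c); print(c,-np.array(k["R"]).T@k["t"],k["fx"])
    for n in("station","selector","gun","pegboard","peg_yellow","peg_black","pliers","tin","ashtray","carton","driver"):
        s=spot_in(n,c)[:2]
        print(n,[(round(d["score"],2),np.array(d["extent"]),atz(c,*d["extent"][:2],50 if c=="top" else 80)) for d in s])
k=get_calibration("wrist");print(k)
E
```

```text
pics
{'t': 0.0, 'tcp_pos': array([ 184.5, -596.3,  229.9]), 'ee_rot': array([-179.9,   -0. ,   17.2]), 'grip_width': 85.65400557117125}
top [ 485.9  -49.1 1518.7] 478.09782581812556
station [(0.95, array([337.3, 201. ,  63.2,  55.8]), array([ 528.2, -286.3,   50. ]))]
selector [(0.77, array([338.7, 201.8,  23.2,  18.2]), array([ 525.7, -290.5,   50. ])), (0.37, array([336.5, 202.8,  64.2,  57. ]), array([ 522.8, -283.6,   50. ]))]
gun [(0.75, array([228.6, 184.9,  41.1,  48.9]), array([586.2,  46.1,  50. ]))]
pegboard []
peg_yellow [(0.67, array([123.9, 244.2,  52.2,  13.6]), array([412.2, 371.3,  50. ])), (0.55, array([409.2, 194.9,   8.2,  33. ]), array([ 541.4, -506.6,   50. ]))]
peg_black [(0.65, array([128.6, 194.8,  58.7,  11.4]), array([563.5, 355.4,  50. ])), (0.26, array([227.3, 184.8,  38.5,  51.1]), array([586.6,  50.1,  50. ]))]
pliers [(0.79, array([401.8, 247.6,  20.2,  47.1]), array([ 381.5, -477.2,   50. ]))]
tin [(0.61, array([189.9, 142.6,  25.7,  31.3]), array([720.6, 163.3,  50. ])), (0.57, array([336.6, 202.8,  22.8,  18.4]), array([ 522.8, -283.9,   50. ]))]
ash
[... 1118 characters left out ...]
   80. ]))]
tin [(0.84, array([277.2, 157.4,  27.5,  28.1]), array([705.7, 110.9,  80. ])), (0.28, array([289.5, 191.9,  34.8,  27.4]), array([692.3, -50.2,  80. ]))]
ashtray [(0.76, array([290.5, 190.4,  35.2,  25.5]), array([697.2, -45. ,  80. ]))]
carton [(0.86, array([325.8, 241. ,  41.4,  42.4]), array([ 723.9, -253.1,   80. ]))]
driver [(0.97, array([308.2, 361. ,  84.9,  20.3]), array([ 565.3, -546.9,   80. ]))]
{'fx': 297.3186396354542, 'fy': 297.3186396354542, 'cx': 260.62619226998294, 'cy': 191.32023637778798, 'mount': array([[   0. ,   -1. ,   -0.3,   64.8],
       [   1. ,    0. ,   -0. ,   -0.4],
       [   0. ,   -0.3,    1. , -143.1],
       [   0. ,    0. ,    0. ,    1. ]])}
```

View pics/top0.png

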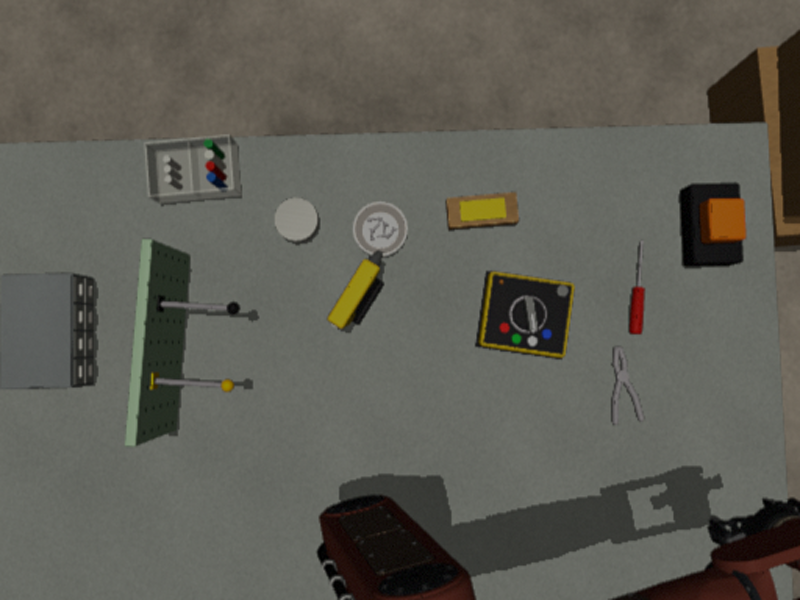

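View pics/side0.png

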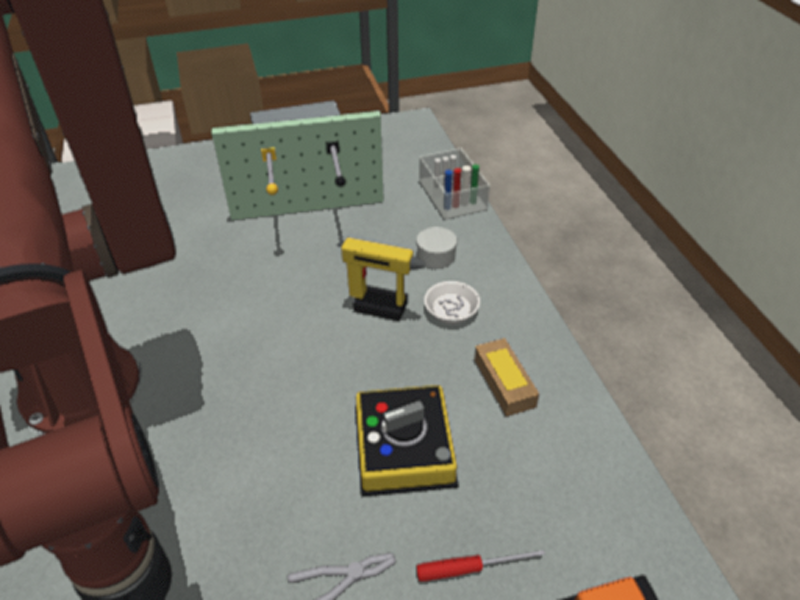

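Top view: the selector bar points at about the white dot (532,341 in the 800-px picture). The gun lies at (356,295) with its nozzle up and to the right. The yellow peg runs from its root (152,382) to the ball (228,385). The side view agrees: the yellow ball is at (272,188) and the path to it is clear.

```bash
cat >> h.py <<'E'
def pose():
    o=get_obs(); return np.array(o["tcp_pos"],float),Ro.from_euler("xyz",o["ee_rot"],degrees=True).as_matrix()
def wray(P,u,v):
    c=get_calibration("wrist");M=np.array(c["mount"]);p,R=P
    a=np.array([(u-c["cx"])/c["fx"],(v-c["cy"])/c["fy"]]);r=np.hypot(*a)
    d=np.array([*(a/max(r,1e-9)*np.sin(r)),np.cos(r)])
    return p+R@M[:3,3],R@M[:3,:3]@d
def watz(P,u,v,z):
    o,d=wray(P,u,v); return o+d*(z-o[2])/d[2]
def tri(r1,r2):
    (a,d),(b,e)=r1,r2; s=np.linalg.lstsq(np.c_[d,-e],b-a,rcond=None)[0]; x,y=a+s[0]*d,b+s[1]*e
    return (x+y)/2,np.linalg.norm(x-y)
def blobs(im,lo,hi,box=None,amin=6):
    m=cv2.inRange(cv2.cvtColor(im,cv2.COLOR_RGB2HSV),np.array(lo),np.array(hi))
    if box is not None:
        k=np.zeros_like(m);x0,y0,x1,y1=box;k[y0:y1,x0:x1]=1;m=m*k
    n,l,s,c=cv2.connectedComponentsWithStats(m)
    return sorted([(int(s[i,4]),c[i].round(2),s[i,:4]) for i in range(1,n) if s[i,4]>=amin],key=lambda q:-q[0]),m
COL={"blue":((105,120,50),(130,255,255)),"green":((50,120,40),(85,255,255)),"red":((0,170,60),(6,255,255)),"yellow":((18,140,70),(35,255,255))}
E
python3 - <<'E'
from h import *
import station
np.set_printoptions(precision=1,suppress=True)
print("grasp_offset",getattr(station,"grasp_offset",None))
im=get_image("top");si=get_image("side")
for n in("blue","green","red"):
    for b in blobs(im,*COL[n],box=(300,165,375,235))[0][:2]: print(n,b[0],b[1],atz("top",*b[1],55.5))
T=blobs(im,*COL["yellow"],box=(80,225,165,265))[0];S=blobs(si,*COL["yellow"],box=(155,85,190,135))[0]
print(T);print(S)
for i in T[:2]:
    for j in S[:2]: print(i[1],j[1],tri(ray("top",*i[1]),ray("side",*j[1])))
goto([500,-287,290],[180,0,0]); print(get_obs()["t"],get_obs()["joint_pos"])
P=pose();w=get_image("wrist");cv2.imwrite("pics/w1.png",w[:,:,::-1])
np.savez("w1.npz",w=w,p=P[0],R=P[1])
for n in("blue","green","red"):
    for b in blobs(w,*COL[n])[0][:2]: print(n,b[0],b[1],watz(P,*b[1],55.5))
E
```

```text
grasp_offset 18.700000000000003
blue 39 [349.4 213.2] [ 490.  -320.8   55.5]
green 41 [330.  216.3] [ 481.9 -261.6   55.5]
red 34 [322.4 209.3] [ 503.8 -239.1   55.5]
[(50, array([145.3, 246.3]), array([142, 243,   8,   8], dtype=int32)), (27, array([ 96.9, 243.7]), array([ 96, 238,   3,  12], dtype=int32))]
[(38, array([171.3,  97.5]), array([167,  95,   9,   8], dtype=int32)), (35, array([173.8, 120.4]), array([171, 118,   7,   6], dtype=int32))]
[145.3 246.3] [171.3  97.5] (array([415.5, 253.4, 266.3]), np.float64(1.5338872024275572))
[145.3 246.3] [173.8 120.4] (array([411.3, 276.8, 169. ]), np.float64(0.9488185575519004))
[ 96.9 243.7] [171.3  97.5] (array([422.2, 413.4, 169.4]), np.float64(1.4963682648717254))
[ 96.9 243.7] [173.8 120.4] (array([418. , 454.4,  49.2]), np.float64(4.612710447339502))
2.9333 [-36.9   4.1  95.5  -0.   80.4  53.2]
blue 153 [286.2 170.9] [ 489.5 -320.6   55.5]
green 138 [240.1 176.8] [ 481.6 -260.7   55.5]
red 106 [221.5 159.3] [ 504.9 -237.    55.5]
red 23 [409.5 149.1] [ 522.9 -494.2   55.5]
```

View pics/w1.png

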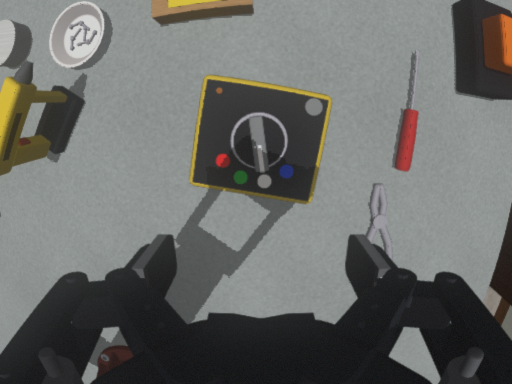

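Wrist view: the bar runs from (257,117) to the pointer end at (264,170), nearly at the white dot (264,181). The peg triangulates to root (422,413) and ball (411,277), which are 137 mm apart as they should be.

Run:
```python
from h import *
np.set_printoptions(precision=2,suppress=True)
D=np.load("w1.npz");P=(D["p"],D["R"]);w=D["w"]
m=np.array([[489.6,-320.7],[481.7,-261.1],[504.5,-237.8]])
a=np.pi+np.array([.9,-.3,-.9]);b=53*np.c_[np.cos(a),np.sin(a)]
mc,bc=m-m.mean(0),b-b.mean(0)
th=np.arctan2((bc[:,0]*mc[:,1]-bc[:,1]*mc[:,0]).sum(),(bc*mc).sum())
R=np.array([[np.cos(th),-np.sin(th)],[np.sin(th),np.cos(th)]]);c=m.mean(0)-R@b.mean(0)
print("centre",c,"yaw",np.degrees(th),"res",m-(b@R.T+c))
for n,k in(("blue",.9),("white",.3),("green",-.3)): print(n,np.degrees(th+np.pi+k)%360)
# bar: bright grey on the black disc
g=cv2.cvtColor(w,cv2.COLOR_RGB2GRAY)
k=np.zeros_like(g);cv2.circle(k,(259,141),25,1,-1)
mm=((g>75)&(k>0)).astype(np.uint8)
n,l,s,cc=cv2.connectedComponentsWithStats(mm)
i=1+np.argmax(s[1:,4]);print(s[i],cc[i])
q=cv2.minAreaRect(np.argwhere(l==i)[:,::-1].astype(np.float32));print(q)
bx=cv2.boxPoints(q);W=np.array([watz(P,*x,99)[:2] for x in bx]);print(W,W.mean(0))
for A,B in((0,1),(1,2)):
    d=W[B]-W[A];print(np.hypot(*d),np.degrees(np.arctan2(d[1],d[0])))
cv2.imwrite("pics/w1c.png",cv2.resize(w[90:205,185:335,::-1],None,fx=5,fy=5,interpolation=cv2.INTER_CUBIC))
```

```text
centre [ 529.28 -285.09] yaw -10.00195396831598 res [[-0.02 -0.45]
 [-0.43 -0.23]
 [ 0.46  0.68]]
blue 221.5642475934581
white 187.1867798856087
green 152.80931217775932
[248 116  19  51 565] [257.98 137.99]
((258.22998046875, 141.11000061035156), (49.497474670410156, 14.000715255737305), 81.8698959350586)
[[ 558.83 -273.16]
 [ 561.01 -288.58]
 [ 505.39 -296.59]
 [ 503.09 -280.79]] [ 532.08 -284.78]
15.566372547970644 -81.96620441526866
56.18615335735681 -171.80444380016777
```

View pics/w1c.png

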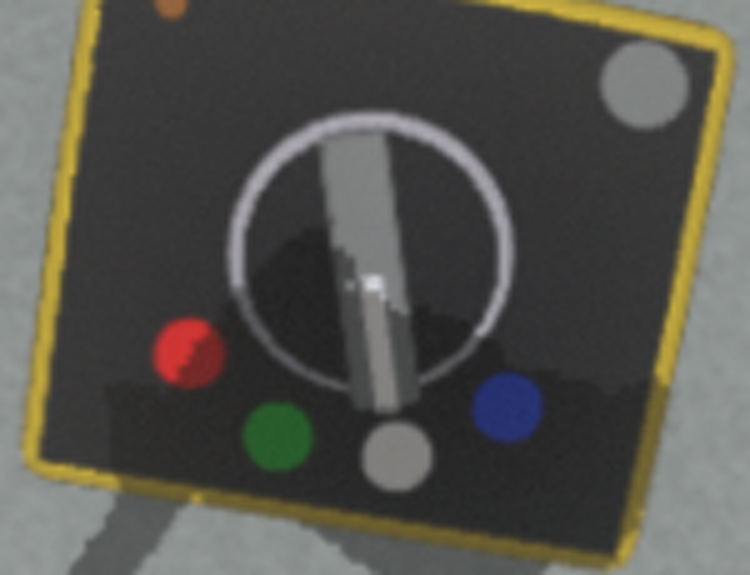

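The bar is in the white detent (188° measured, 187.2° expected), and green is at 152.8°. I'll grip the bar and turn it −34.4°.

Run:
```python
from h import *
np.set_printoptions(precision=2,suppress=True)
def st(s):
    o=get_obs();print(s,o["t"],o["tcp_pos"],o["ee_rot"],"F",o["wrist_force"],"M",o["moment"],o["grip_width"],o["grip_force"])
c=[529.3,-285.1]
goto([*c,130],[180,0,7.5]); move_l([*c,75],speed=80); st("down")
grip(40); grip(8,40); st("grip")
q=np.array(get_obs()["joint_pos"],float)
for k in (12,24,34.7):
    q2=q.copy();q2[5]+=k;move_j(list(q2));st(k)
```

```text
down 4.5167 [ 529.54 -285.23   75.1 ] [179.99  -0.01   7.5 ] F [-0.19 -0.07 -0.36] M [-0.01 -0.    0.05] 85.29545800080554 0.0
grip 5.3583 [ 529.35 -285.51   75.23] [179.96  -0.01   7.49] F [-0.24 -1.83  0.86] M [-0.07  0.08 -0.01] 15.318945250125587 42.918493151664734
12 5.675 [ 529.32 -285.29   75.22] [179.99  -0.01  -4.32] F [ 0.01  0.78 -0.55] M [0.09 0.14 0.05] 15.072303612588474 42.59840905666351
24 5.9917 [ 529.39 -285.04   75.2 ] [-179.98   -0.01  -16.24] F [0.79 1.47 2.57] M [ 0.41 -0.2  -0.06] 15.424862634962718 43.319522738456726
34.7 6.2917 [ 529.45 -284.87   75.19] [-179.97   -0.    -26.89] F [0.52 2.41 1.94] M [ 0.6  -0.16  0.01] 15.12385570961257 43.10532867908478
```

Run:
```python
from h import *
np.set_printoptions(precision=2,suppress=True)
wait(0.4); grip(60); move_l([529.3,-285.1,140]); 
goto([520,-287,280],[180,0,0]); w=get_image("wrist")
goto([510,20,330],[180,0,0]); P=pose(); v=get_image("wrist"); g=regions_of("gun","wrist")[:1]
print(get_obs()["t"],[ (d["score"],d["extent"]) for d in g])
np.savez("w2.npz",w=v,p=P[0],R=P[1])
cv2.imwrite("pics/w2.png",np.hstack([cv2.resize(w[90:240,180:340],(427,400)),cv2.resize(v[0:384,60:420],(373,400))])[:,:,::-1])
```

```text
9.725 [(0.6, [241.2, 107.8, 96.0, 132.3])]
```

View pics/w2.png

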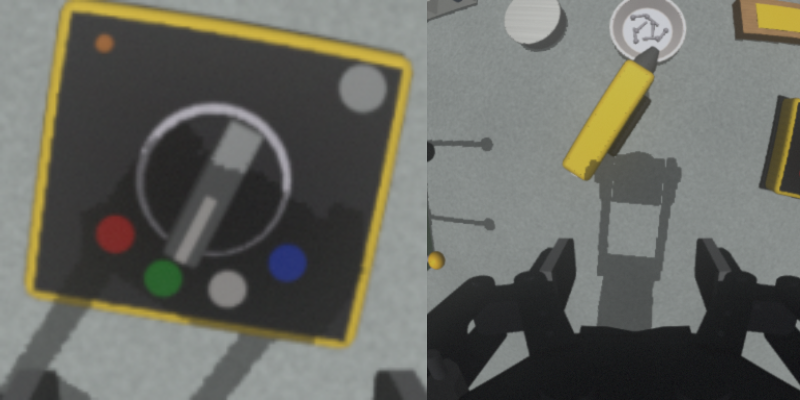

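The left half shows the pointer at the green dot. The right half shows the barrel's top face, centred near (607,120), with the nozzle near the ashtray. Next I'll measure the barrel.

Run:
```python
from h import *
np.set_printoptions(precision=2,suppress=True)
D=np.load("w2.npz");P=(D["p"],D["R"]);w=D["w"]
for vlo in(70,140,170):
    B,m=blobs(w,(18,110,vlo),(35,255,255),box=(150,30,320,220))
    n,l,s,c=cv2.connectedComponentsWithStats(m);i=1+np.argmax(s[1:,4])
    pts=np.argwhere(l==i)[:,::-1]
    W=np.array([watz(P,*x,155)[:2] for x in pts],np.float32)
    q=cv2.minAreaRect(W);bx=cv2.boxPoints(q)
    print(vlo,s[i],q,"mean",W.mean(0))
    u=np.linalg.svd(W-W.mean(0),full_matrices=False)[2][0];print(np.degrees(np.arctan2(u[1],u[0])))
# nozzle tip direction check and base-camera check
im=get_image("top");B,m=blobs(im,(18,110,70),(35,255,255),box=(200,150,260,220));print([(b[0],b[1],atz("top",*b[1],155)) for b in B[:1]])
```

```text
Traceback (most recent call last):
  File "h.py", line 19, in watz
    o,d=wray(P,u,v); return o+d*(z-o[2])/d[2]
        ~~~~^^^^^^^
  File "h.py", line 14, in wray
    c=get_calibration("wrist");M=np.array(c["mount"]);p,R=P
ValueError: time passes only in moves, steps and waits
```

```bash
sed -i '1a import functools, station as _s\nget_calibration=functools.lru_cache(None)(_s.get_calibration)' h.py; sed -i '1,3{h;}' h.py
python3 - <<'E'
import re
s=open("h.py").read()
l="get_calibration=functools.lru_cache(None)(_s.get_calibration)\n"
print(s[:200])
E
python3 - <<'E'
from h import *
np.set_printoptions(precision=2,suppress=True)
D=np.load("w2.npz");P=(D["p"],D["R"]);w=D["w"]
for vlo in(70,140,170):
    B,m=blobs(w,(18,110,vlo),(35,255,255),box=(150,30,320,220))
    n,l,s,c=cv2.connectedComponentsWithStats(m);i=1+np.argmax(s[1:,4])
    pts=np.argwhere(l==i)[:,::-1]
    W=np.array([watz(P,*x,155)[:2] for x in pts],np.float32)
    q=cv2.minAreaRect(W)
    print(vlo,s[i],q,"mean",W.mean(0))
    u=np.linalg.svd(W-W.mean(0),full_matrices=False)[2][0];print(np.degrees(np.arctan2(u[1],u[0])))
im=get_image("top");B,m=blobs(im,(18,110,70),(35,255,255),box=(200,150,260,220));print([(b[0],b[1],atz("top",*b[1],155)) for b in B[:1]])
E
```

```text
from station import *
import functools, station as _s
get_calibration=functools.lru_cache(None)(_s.get_calibration)
import numpy as np, cv2
from scipy.spatial.transform import Rotation as Ro
def ray(c
70 [ 191   58   88  115 3932] ((571.9961547851562, 48.031494140625), (35.339508056640625, 132.05459594726562), 57.11802673339844) mean [572.95  47.6 ]
146.9957
140 [ 191   58   88  115 3627] ((572.3895874023438, 48.867942810058594), (33.4842414855957, 131.54916381835938), 57.03970718383789) mean [575.17  47.5 ]
145.8423
170 [ 192   59   86  112 3311] ((572.591796875, 48.960670471191406), (31.19988441467285, 129.6715087890625), 57.202213287353516) mean [575.59  47.44]
146.13094
[(261, array([232.34, 176.32]), array([603.37,  28.05, 155.  ]))]
```

The barrel measures 132 × 35 mm, centred at (572, 48) with yaw −32.9°, which fits the given sizes. I'll grasp and lift it, and refine the peg position from the earlier pictures.

Run:
```python
from h import *
np.set_printoptions(precision=2,suppress=True)
def st(s):
    o=get_obs();print(s,o["t"],o["tcp_pos"],o["ee_rot"],"F",o["wrist_force"],o["grip_width"],o["grip_force"])
D=np.load("w2.npz");P=(D["p"],D["R"])
B,m=blobs(D["w"],*COL["yellow"],box=(40,220,100,290));print([(b[0],b[1],watz(P,*b[1],165)) for b in B[:2]])
print("top",atz("top",145.3+.2,246.3,165),atz("top",96.9,243.7,165))
goto([572,48,215],[180,0,-32.9]); move_l([572,48,121],speed=120); st("down")
grip(60); grip(30,60); st("grip"); move_l([572,48,203],speed=100); st("lift")
for n in("ashtray","tin"): get_image("top"); print(n,[d["extent"] for d in spot_in(n,"top")[:1]])
```

```text
[(176, array([ 67.65, 249.8 ]), array([408.99, 281.62, 165.  ]))]
top [410.57 277.19 165.  ] [421.18 414.95 165.  ]
down 11.3667 [572.9   47.97 122.12] [-179.94   -0.1   -32.89] F [ 0.1  -1.13 -0.38] 59.888233944338516 0.0
grip 11.9167 [572.67  48.2  121.58] [-179.93   -0.06  -32.9 ] F [0.83 1.25 2.53] 34.795706873792945 60.81808805465698
lift 12.8833 [571.21  48.02 201.94] [179.94   0.1  -32.9 ] F [-0.5  -0.02 -3.96] 35.36106969301507 60.260045528411865
ashtray [[241.9, 147.1, 33.6, 38.1]]
tin [[190.4, 140.4, 28.9, 30.5]]
```

Run:
```python
from h import *
np.set_printoptions(precision=2,suppress=True)
def st(s):
    o=get_obs();print(s,o["t"],o["tcp_pos"],o["ee_rot"],"F",o["wrist_force"],o["grip_width"],o["grip_force"])
goto([404.2,203,202],[180,0,-4.6]); st("stage")
w=get_image("wrist");a=get_image("top");b=get_image("side")
B,_=blobs(a,*COL["yellow"],box=(80,225,165,265));print([(x[0],x[1]) for x in B[:4]])
cv2.imwrite("pics/stage.png",np.hstack([cv2.resize(w,(400,300)),cv2.resize(b[70:250,100:340],(400,300),interpolation=cv2.INTER_CUBIC)])[:,:,::-1])
```

```text
stage 13.9917 [405.45 202.77 202.58] [-180.     -0.14   -4.64] F [ 0.23  0.08 -3.3 ] 35.38449782963683 60.18798351287842
[(28, array([ 96.93, 243.61])), (20, array([163.55, 230.  ]))]
```

View pics/stage.png

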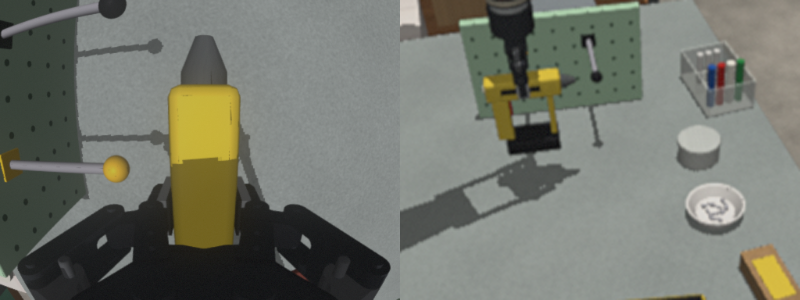

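The gun is held level, and the ball is at wrist (116,168) with the peg running parallel to the gun's y axis. I'll check the peg line from this view and then insert.

Run:
```python
from h import *
np.set_printoptions(precision=2,suppress=True)
def st(s):
    o=get_obs();print(s,o["t"],o["tcp_pos"],o["ee_rot"],"F",o["wrist_force"],o["grip_width"],o["grip_force"])
P=pose();w=get_image("wrist")
B,_=blobs(w,*COL["yellow"],box=(0,180,172,240));pts=[watz(P,*x[1],165) for x in B[:2]];print([x[:2] for x in B[:2]],pts)
x0=409.8
if abs(pts[0][0]-410)>8: raise SystemExit("disagree")
d=np.array([.0802,.9968]);ball=np.array([(410.5+pts[0][0])/2,278])
e=ball+63*d
move_l([*e,202],speed=80); st("in")
F=-3.4
for z in (190,184,180,177,175,173):
    move_l([*e,z],speed=40); wait(.15); st(z)
    if get_obs()["wrist_force"][2]>1.5: break
w=get_image("wrist");b=get_image("side")
cv2.imwrite("pics/in.png",np.hstack([cv2.resize(w,(400,300)),cv2.resize(b[70:190,120:280],(400,300),interpolation=cv2.INTER_CUBIC)])[:,:,::-1])
```

```text
[(813, array([146.86, 217.19])), (648, array([ 11.32, 211.  ]))] [array([409.75, 279.79, 165.  ]), array([421.55, 415.65, 165.  ])]
in 16.0667 [415.17 340.44 201.99] [179.99   0.    -4.62] F [-0.29 -0.68 -3.82] 35.077760526511895 60.188047885894775
190 16.6667 [415.32 340.91 190.16] [-179.99   -0.02   -4.6 ] F [ 0.63  0.39 -3.45] 35.03017547769333 60.18976092338562
184 17.1167 [415.2  340.82 184.01] [180.   -0.   -4.6] F [ 0.36  0.23 -3.53] 35.23309102451917 60.191205739974976
180 17.5167 [415.18 340.81 179.99] [-180.    -0.    -4.6] F [ 0.24  0.66 -3.47] 34.92644509442942 60.212355852127075
177 17.9167 [415.19 340.8  177.  ] [180.   -0.   -4.6] F [ 0.33 -0.76 -4.47] 35.38963460028417 60.21272420883179
175 18.3167 [415.56 341.03 176.29] [-179.97   -0.05   -4.6 ] F [-3.1  -1.39  6.29] 35.28813561507034 61.1014723777771
```

View pics/in.png

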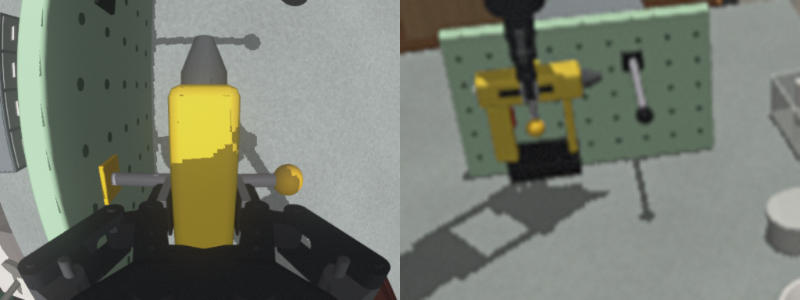

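The peg passes through the window, with the ball out in front and the plate behind. Contact came at the expected height, so I'll release and withdraw upwards.

Run:
```python
from h import *
np.set_printoptions(precision=2,suppress=True)
p=pose()[0]
grip(44); wait(.3); grip(56); o=get_obs(); print(o["t"],o["wrist_force"],o["grip_width"])
move_l([p[0],p[1],290],speed=100); move_l([p[0]-10,p[1]-130,300]); wait(1)
w=get_image("wrist");b=get_image("side")
print(get_obs()["t"],get_obs()["wrist_force"])
cv2.imwrite("pics/out.png",np.hstack([cv2.resize(w,(400,300)),cv2.resize(b[70:190,120:280],(400,300),interpolation=cv2.INTER_CUBIC)])[:,:,::-1])
```

```text
19.2417 [-0.08 -0.94  0.02] 55.87176775650863
22.6667 [ 0.62  0.36 -0.49]
```

View pics/out.png

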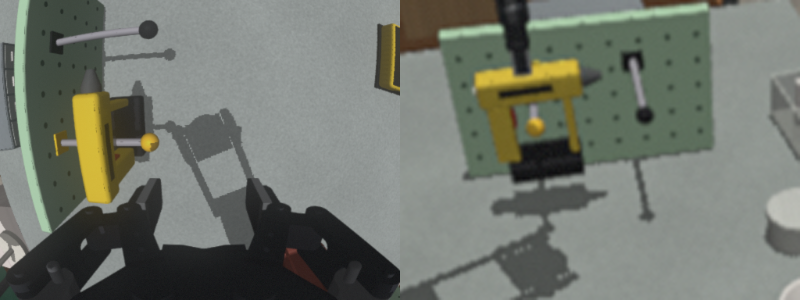

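The gun hangs level on the yellow peg and the gripper is clear of it. I'll check that it has stopped moving and hand in.

Run:
```python
from h import *
wait(3)
L=[]
for _ in range(4):
    v=get_image("wrist"); L.append(v.astype(int)); wait(.25)
print([float(np.percentile(abs(a-b)[100:270,80:220],99)) for a,b in zip(L,L[1:])],get_obs()["t"])
print(sign_off())
```

```text
[4.0, 4.0, 4.0] 26.8667
the job is handed in; nothing more can be done
None
```

The selector is at the green mark, the glue gun hangs released and at rest on the yellow-tipped peg, and the job was handed in at about 27 s; no verdict was returned.

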